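# Unlock a stuck desiccator and hold its lid ajar

### The job

Pick up the mallet and use its head to knock the desiccator's lock pin fully down (the gripper itself must not push the pin or any other part of the desiccator but the lid), then set the mallet down on the bench, clear of the desiccator, and let go. Then grip the lid by its knob, pull it straight up until the sticky seal breaks, and, without pulling the lid away from the jar, finish while still holding it level over the mouth with a gap of about 18 mm all round; the program ends with the lid in the gripper. Leave the flask, the timer and the vial where they are.

Things in the scene. Friction and masses are not known exactly. Their poses are not given: they have to be found in the camera images.
- desiccator: Fixed grey board 150 x 250 x 12 mm with a round clear jar (flange 124 mm across) and, 102 mm from the jar's axis along -y, an aluminium lock housing 46 x 46 mm, its top 94 mm above the bench. Origin on the bench under the jar's axis, z up. The housing's steel bolt, 1.7 mm above the lid's edge, keeps the lid down until the lock pin is down.
- rim (a point): Centre of the jar's mouth on the flange's top face, 80 mm above the bench; the closed lid rests here. Axes as the desiccator's.
- lock_pin (a joint): Travel of the lock pin straight down: 0 up (as found), 0.012 m fully down. It resists with about 5 N of friction plus a spring that reaches 2.6 N when fully down, so 8 to 10 N drives it; it stays down where it is left. Going down it draws the bolt clear of the lid's edge.
- pin_top (a point): Centre of the flat top of the lock pin's steel head (22 mm across, 6 mm thick). Pin up: 118 mm above the bench; fully down: 106 mm. Under it there is a 3 mm collar on the housing's top.
- lid: Round aluminium lid, 120 mm across, 7 mm thick, 0.25 kg, black knob. Origin: centre of its disc's underside (on the rim when closed), z up. Its rubber plug, 86 mm across, reaches 13 mm into a sprung lip. Raising it takes up to about 15 N with its weight, most at 2 to 4 mm of lift; past 5 mm the seal gives and the lip pushes the lid up with 5 to 10 N; above 12 mm it is clear.
- knob (a point): A point on the knob's axis 38 mm above the lid's origin, a good place to grip. The knob is a vertical cylinder 30 mm in diameter; its top is 56 mm above the lid's origin (49 mm above the disc's top face). Fingers that close along the desiccator's x stay clearest of the lock housing.
- mallet: Wooden mallet, 0.28 kg: head 46 x 46 mm, 70 mm tall, rubber faces 44 x 44 mm below and above; flat-sided handle 20 mm wide, 26 mm high. It stands on its lower face. Origin: centre of the lower face; z up; the level handle runs along -x from 23 to 132 mm from the head's axis, centre line 37 mm above the face.
- mallet_grip (a point): A point on the centre line of the mallet's handle, 45 mm from the head's axis, the balance point is about 10 mm from that axis, in the head; grip across the handle (along the mallet's y).
- erlenmeyer_2: Bystander: a conical glass flask, 64 mm across, 112 mm tall; origin at the centre of its underside.
- timer_1: Bystander: a flat digital timer, 68 x 77 x 16 mm; origin at the centre of its underside.
- vial_1: Bystander: a small capped vial, 21 mm across, 51 mm tall; origin at the centre of its underside.
- vacuum_tank: Part of the place: a tall fixed grey cylinder, 370 mm across and 1 m high, standing behind and to the right of the mallet; keep the arm clear of it. Origin: centre of its foot.
There are look-alikes about, which are no part of the job. There is more than one size of the lid; the one meant has the size given above.

How it is judged:
By the outcome, as a careful person would: the job done as asked, in the order asked, and still so for the second after the job is handed in, while the arm keeps its last pose, push and grip.
It also fails if it takes over 48 s, if anything falls off the work surface, if the arm or the gripper's body presses on something with over 40 N, if the wrist force passes 120 N, or if a joint passes its speed limit or range.

### The arm

A 7-joint arm with a two-finger parallel gripper is mounted at the origin on a cart in front of the work surface, level with it; the furniture and walls round the work are solid. World frame = base frame: x ahead of the robot, y to its left, z up, the work surface at z = 0. Lengths are in m, angles in rad, forces in N, time in s.
With the tool pointing down it reaches from about 0.4 to 0.9 m from the base axis. Payload 5.6 kg.
Tool frame: the origin (TCP) lies at the very end of the fingers, on their centre line; the grasp point (between the pads) lies 19 mm behind it (r.tcp_to_grasp is the distance from the TCP to the grasp point, in m); z points along the fingers, y is the line along which they close (so a half turn about z gives the same grasp; the last joint's range is limited). The gripper opens to 92 mm and grips with 3 to 60 N. Pads are 20 mm wide; open, the fingers measure 128 mm over their backs; the gripper's body (75 mm by 189 mm) begins 69 mm behind the grasp point.
Start: joints at [1.251, 0.468, -0.012, 1.603, 0.006, 1.071, -0.056], TCP at [0.178, -0.625, 0.215] pointing down, gripper open.
Joint ranges: [-2.53, 2.53], [-0.31, 2.02], [-1.57, 1.55], [0.28, 2.44], [-1.29, 4.43], [0.15, 1.84], [-2.92, 2.92]. Speed limits (rad/s): [2.57, 2.57, 3.14, 3.14, 3.14, 3.14, 3.14].

### API

Orientations are given as a rotation vector (axis times angle).
In Python, from workcell import r gives the robot as it stands.
- The arm moves only by the tool carry_out, never from a script. Its argument "rows" is a list that holds one entry, the list of rows, each a list of 4 numbers: the shift along the tool's x, y, z in m, then the turn about the tool's z in rad. In form: [[[x, y, z, turn], ...]]. A call has 1 to 10 rows; each row shifts and turns the commanded pose from where the row before left it, along the tool's axes as they then stand; what a row does not reach is not made up. A row lasts 1/12 s, in which the tool goes at most 41.7 mm and 7.16 degrees, less where a joint would pass 70% of its speed; a pose out of reach is approached as far as the arm can. A call with a gripper value outside its range is refused whole. "jaw" is the closure, from 0 (fully open) to 1 (shut), set as the call begins (left out, the last holds). The fingers move at their own pace and stop on an object; "newtons" is the grip in N (left out, the last holds). Time passes only in rows, so rows that do not move let the fingers close. It gives the time, the measured TCP pose, the force, the opening and the grip force at its end, in the units of the state.
- r.read_state(): the state, without advancing time (a new reading comes with each control period).
- r.camera(name): name is "scene" or "top" or "wrist"; returns a dict with "image" (400x640x3 uint8, red, green, blue), "K" (3x3 intrinsics, pixels), "k1" (the pictures are not rectified: a ray, as slopes to the right and down, at radius r is drawn at 1 + k1 r^2 times it, then the intrinsics apply), "R" (3x3) and "t" (3): a world point X has camera coordinates R X + t. Camera axes: x right, y down, z forward; pixel columns grow to the right and rows downward; lengths in m; the calibration is good to about 2 mm. A picture is of the moment at which its call begins. There is no depth.
- r.job_done(): hands the job in; it is judged then, once.
The state is a dict: "time_s": time; "qpos": joint angles; "qvel": joint speeds; "effort": joint torques, N m; "tool_pos": TCP position; "tool_rot": TCP orientation; "contact_force": force on the tool from outside, world axes, zero at the start; "wrist_torque": the same for the moment, N m; "width": opening from 0.0 (shut) to 1.0 (fully open); "finger_force": force on a finger pad.
Only numpy, scipy, OpenCV 4.12 (cv2) and the standard library are available. Lean on these libraries where they do the work, as an engineer would, in place of code of your own. Each camera call takes 0.05 s, during which the arm holds its last target. There are 200 camera calls.

## Working session

There is one attempt and no reset: what is moved stays moved. The work goes in short steps, Python scripts to look and compute and a tool call to move; the robot and the scene stay as the last step left them, time stands still between calls to the robot, and variables do not carry over. Pictures are saved under pics/ and viewed, at most 10 in all, crops included, and the job is handed in when it is done.

Besides the shell and the picture viewer there is one more tool, called after ">>>" by a JSON object that holds its "api" and its "payload". carry_out: Moves the arm, as the interface text tells. Its arguments: {"type":"object","properties":{"rows":{"type":"array"},"jaw":{"type":"number"},"newtons":{"type":"number"}},"required":["rows"]}

```bash
mkdir -p pics; cat > h.py <<'E'
import numpy as np, cv2, pickle
from workcell import r
def snap(n,f):
    c=r.camera(n); cv2.imwrite(f'pics/{f}.png',cv2.cvtColor(c['image'],cv2.COLOR_RGB2BGR)); pickle.dump(c,open(f'pics/{f}.pkl','wb')); return c
def load(f): return pickle.load(open(f'pics/{f}.pkl','rb'))
def D(c): return np.array([c['k1'],0,0,0,0.])
def pix(c,X):
    rv=cv2.Rodrigues(np.array(c['R']))[0]
    return cv2.projectPoints(np.array(X,float).reshape(-1,1,3),rv,np.array(c['t'],float),np.array(c['K'],float),D(c))[0].reshape(-1,2)
def at(c,uv,z):
    uv=np.array(uv,float).reshape(-1,1,2)
    n=cv2.undistortPoints(uv,np.array(c['K'],float),D(c)).reshape(-1,2)
    R=np.array(c['R']);C=-R.T@np.array(c['t']); d=np.c_[n,np.ones(len(n))]@R
    return C+d*((z-C[2])/d[:,2])[:,None]
E
python3 - <<'E'
from h import *
a=snap('scene','s0');b=snap('top','t0')
for c in(a,b): print(c['K'],c['k1'],-np.array(c['R']).T@c['t'],np.array(c['R'])[2])
print(r.read_state())
E
```

```text
[[365.65596103   0.         324.21854188]
 [  0.         365.65596103 195.75017525]
 [  0.           0.           1.        ]] -0.04417137543346666 [0.05491772 0.64560578 0.49843897] [ 0.51981948 -0.74379488 -0.42018673]
[[467.40670504   0.         322.44743582]
 [  0.         467.40670504 193.41226403]
 [  0.           0.           1.        ]] 0.0003940514963464688 [ 0.46738086 -0.05822872  1.31366356] [ 0.07744762  0.00531632 -0.99698225]
{'time_s': 0.1, 'qpos': array([ 1.25098939,  0.46829056, -0.01160129,  1.60352661,  0.0059934 ,
        1.07142654, -0.05632962]), 'qvel': array([-1.01083772e-03,  2.15470938e-04, -7.29774715e-06, -2.72198804e-03,
       -5.24112774e-05,  2.52088063e-03,  1.88291113e-04]), 'effort': array([ 1.50964365e-05, -5.21652675e+01, -1.30774576e-02, -2.44370788e+01,
       -5.67880226e-02,  1.40884137e-02,  5.90530044e-05]), 'tool_pos': array([ 0.17742507, -0.62476118,  0.21373671]), 'tool_rot': array([-3.11000575e+00, -4.33048866e-01,  5.22661939e-04]), 'contact_force': array([0.77004979, 0.68970819, 0.04885538]), 'wrist_torque': array([ 0.00232472, -0.01556787, -0.01019233]), 'finger_force': 0.0, 'width': 0.9990791251367364}
```

View pics/t0.png

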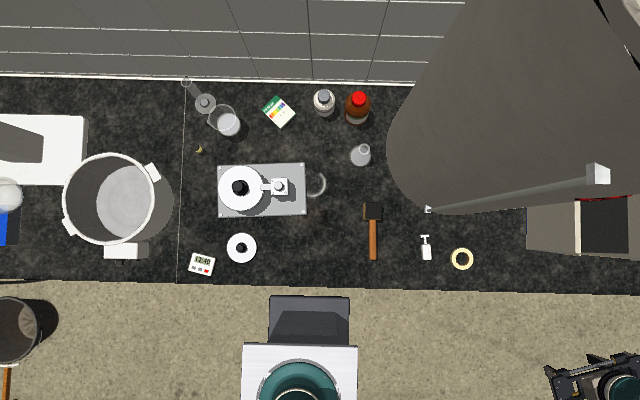

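View pics/s0.png

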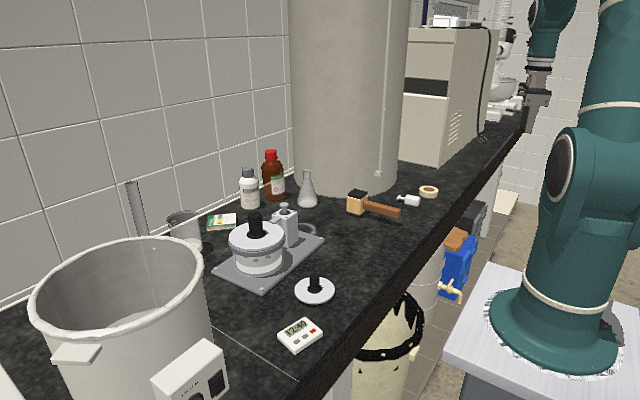

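Top view: the closed lid on the desiccator is at about (240,188) and the lock pin at (279,186). The mallet head is at (373,211) with its handle running down to (373,258). The flask is at (361,155), the timer at (202,264) and possibly the vial at (199,149). Look-alikes are the loose, smaller lid at (241,248) and a small white tool at (425,247). I'll enlarge to confirm.

```bash
python3 - <<'E'
from h import *
im=cv2.imread('pics/t0.png')
a=cv2.resize(im[155:225,205:315],None,fx=7,fy=7,interpolation=cv2.INTER_CUBIC)[:,:770]
b=cv2.resize(im[190:270,340:400],None,fx=7,fy=7,interpolation=cv2.INTER_CUBIC)
cv2.imwrite('pics/c1.png',a);cv2.imwrite('pics/c2.png',b)
c=load('t0')
print(at(c,[(240,188)],.136),at(c,[(279,186)],.118),at(c,[(373,211)],.07),at(c,[(241,248)],.007),at(c,[(361,155)],.0),at(c,[(218,165),(305,163),(306,215),(219,217)],.012))
# loose lid diameter
print(at(c,[(226,248),(257,248)],.007))
E
```

```text
[[0.56735332 0.15700544 0.136     ]] [[0.57655488 0.06024839 0.118     ]] [[ 0.5204612  -0.18722001  0.07      ]] [[0.41100998 0.17125384 0.007     ]] [[ 0.6814234  -0.15776345  0.        ]] [[ 6.41136584e-01  2.44008299e-01  1.20000000e-02]
 [ 6.52888609e-01 -1.37509469e-04  1.20000000e-02]
 [ 5.07091651e-01 -7.04956930e-03  1.20000000e-02]
 [ 4.95401115e-01  2.34986565e-01  1.20000000e-02]]
[[0.40994524 0.21297313 0.007     ]
 [0.4121456  0.12676252 0.007     ]]
```

View pics/c1.png

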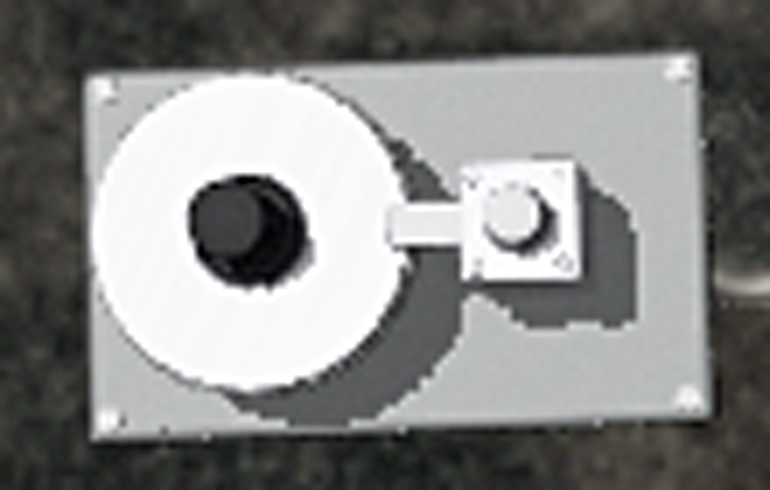

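View pics/c2.png

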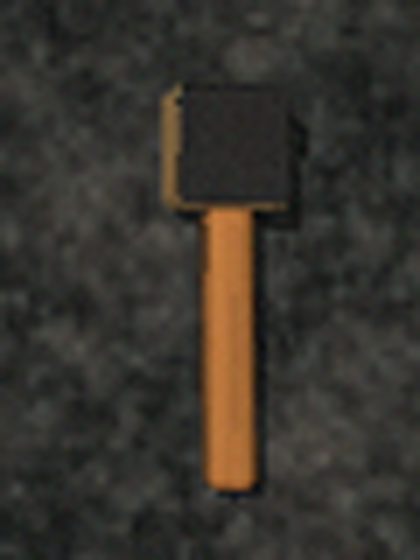

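Crop 1 shows the 120 mm lid (disc centre about (249,231) in the crop) with the bolt over its edge and the pin head at (512,216). The loose lid measures about 86 mm across, so it isn't the one meant. Crop 2 shows the mallet, with its black top face centred near (234,146) and its handle ending at (230,490).

```bash
python3 - <<'E'
from h import *
c=load('t0')
f=lambda p,o:(np.array(p,float)+.5)/7-.5+np.array(o)
A=(205,155);B=(340,190)
print('lid',at(c,f([(249,231)],A),.087),'knobtop',at(c,f([(228,222)],A),.136),'pin',at(c,f([(512,216)],A),.118))
q=at(c,f([(86,75),(696,53),(713,413),(92,440)],A),.012)
print('board',q,np.linalg.norm(q-np.roll(q,-1,0),axis=1),q.mean(0))
e=q[0]-q[1]+q[3]-q[2]; print('y dir yaw',np.degrees(np.arctan2(-e[0],e[1])))
print('head',at(c,f([(182,87),(290,87),(288,204),(180,207),(235,146)],B),.07))
h=at(c,f([(229,212),(231,488)],B),.05);print('handle',h,np.degrees(np.arctan2(*(h[0]-h[1])[[1,0]])))
s=load('s0')
# check in scene
print(pix(s,[[.57,.16,.136],[.57,.06,.118],[.515,-.187,.07],[.39,-.19,.037],at(c,[(240,188)],.136)[0]]))
E
python3 - <<'E'
from h import *
im=cv2.imread('pics/s0.png')
a=cv2.resize(im[180:270,225:415],None,fx=4.2,fy=4.2,interpolation=cv2.INTER_CUBIC);cv2.imwrite('pics/c3.png',a)
E
```

```text
lid [[0.572656   0.16562847 0.087     ]] knobtop [[0.57152587 0.16441111 0.136     ]] pin [[0.57794608 0.06360084 0.118     ]]
board [[ 0.64024839  0.2471848   0.012     ]
 [ 0.6552443   0.00273892  0.012     ]
 [ 0.51109553 -0.00813077  0.012     ]
 [ 0.49411923  0.23851689  0.012     ]] [0.24490542 0.144558   0.24723119 0.14638601] [0.57517686 0.12007746 0.012     ]
y dir yaw 3.724933700394697
head [[ 0.54393849 -0.16703445  0.07      ]
 [ 0.54497402 -0.20810842  0.07      ]
 [ 0.50048619 -0.2080477   0.07      ]
 [ 0.49831145 -0.16710822  0.07      ]
 [ 0.52199095 -0.18757392  0.07      ]]
handle [[ 0.49736216 -0.18777468  0.05      ]
 [ 0.3918175  -0.19034861  0.05      ]] 1.3970008923825177
[[256.94367657 213.44486283]
 [287.50529642 204.08183591]
 [359.35402675 192.63098486]
 [399.47889415 214.18460965]
 [258.82446012 213.24045799]]
```

View pics/c3.png

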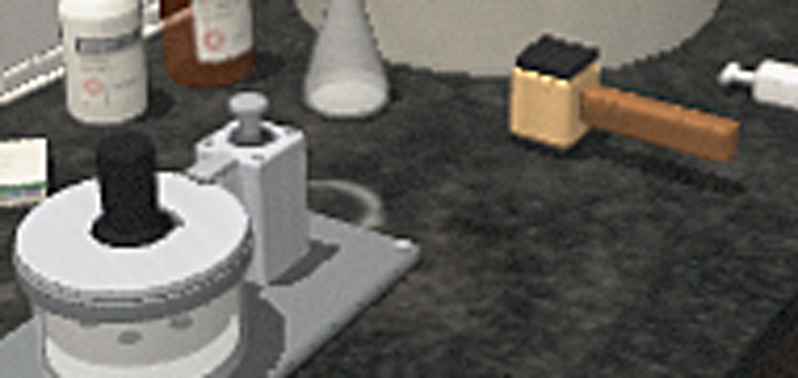

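Crop 3 agrees with the top view: knob top (127,137), pin head (249,100), mallet head (555,57) with the handle towards the right. Next I check tank clearance and the scene reprojections, then move.

```bash
python3 - <<'E'
from h import *
from scipy.optimize import least_squares
c=load('t0');s=load('s0')
P=at(c,[(388,160),(394,182),(407,198),(425,208)],0)
o=least_squares(lambda m:np.hypot(*(P[:,:2]-m).T)-.185,[.68,-.4]);print('tank',o.x,o.fun)
print(pix(s,[[.5725,.165,.136],[.578,.0636,.118],[.522,-.1876,.07]]),'seen',[(225+127/4.2,180+137/4.2),(225+249/4.2,180+102/4.2),(225+557/4.2,180+58/4.2)])
# joint fit of points from both views
def tri(pt,ps):
    f=lambda X:np.r_[(pix(c,X)[0]-pt),(pix(s,X)[0]-ps)]
    o=least_squares(f,[.55,0,.1]);return o.x,o.fun
print('pin',tri((205+512.5/7-.43,155+216.5/7-.43),(225+249/4.2-.4,180+100/4.2-.4)))
print('head',tri((340+235/7-.43,190+146/7-.43),(225+557/4.2-.4,180+58/4.2-.4)))
print('knob',tri((205+228/7-.43,155+222/7-.43),(225+127/4.2-.4,180+137/4.2-.4)))
E
```

```text
tank [ 0.70244505 -0.41374966] [-0.00265458  0.0026251   0.00216669 -0.00270049]
[[254.44074199 214.02603424]
 [283.92794939 203.78217255]
 [357.32584303 191.98257516]] seen [(255.23809523809524, 212.61904761904762), (284.2857142857143, 204.28571428571428), (357.6190476190476, 193.8095238095238)]
pin (array([0.57788852, 0.06348018, 0.11894037]), array([-0.05995928, -0.08115537,  0.09227512,  0.00904021]))
head (array([ 0.5222782 , -0.18801585,  0.06529743]), array([-0.01572165, -0.02924338,  0.0355383 ,  0.0009143 ]))
knob (array([0.57149259, 0.1639225 , 0.14013699]), array([-0.10954563, -0.13270485,  0.14337036,  0.01790768]))
```

>>> {"api": "carry_out", "payload": {"rows": [[[0,0,0,0.084],[0,0,0,0.084],[0,0,0,0.084],[0.019,-0.034,0,0],[0.019,-0.034,0,0],[0.019,-0.034,0,0],[0.019,-0.034,0,0],[0.019,-0.034,0,0],[0.019,-0.034,0,0],[0.019,-0.034,0,0]]], "jaw": 0}}

```text
time_s: 0.93
tool_pos: [0.305, -0.3821, 0.2144]
tool_rot: [-3.141, -0.039, 0.001]
contact_force: [1.1, -0.7, 0.8]
width: 1.003
finger_force: 0.0
```

>>> {"api": "carry_out", "payload": {"rows": [[[0.0228,-0.0236,0,0],[0.0228,-0.0236,0,0],[0.0228,-0.0236,0,0],[0.0228,-0.0236,0,0],[0.0228,-0.0236,0,0],[0.0228,-0.0236,0,0],[0.0228,-0.0236,0,0],[0.0228,-0.0236,0,0],[0,0,0.035,0],[0,0,0.035,0]]]}}

```text
time_s: 1.77
tool_pos: [0.4853, -0.1891, 0.1453]
tool_rot: [3.14, 0.046, 0.008]
contact_force: [-0.7, -0.9, 0.5]
width: 0.999
finger_force: 0.0
```

```bash
python3 - <<'E'
from h import *
w=snap('wrist','w1');s=r.read_state();print(s['tool_pos'],s['tool_rot'])
print('grip pt, axis, tcp axis:',pix(w,[[.482,-.189,.05],[.522,-.188,.07],[.39,-.191,.05]]))
E
```

```text
[ 0.47897725 -0.18841115  0.13752545] [-3.1375106  -0.04249823  0.01355323]
grip pt, axis, tcp axis: [[322.577046   206.73509626]
 [322.88561264 166.29075801]
 [321.87684798 295.2012292 ]]
```

View pics/w1.png

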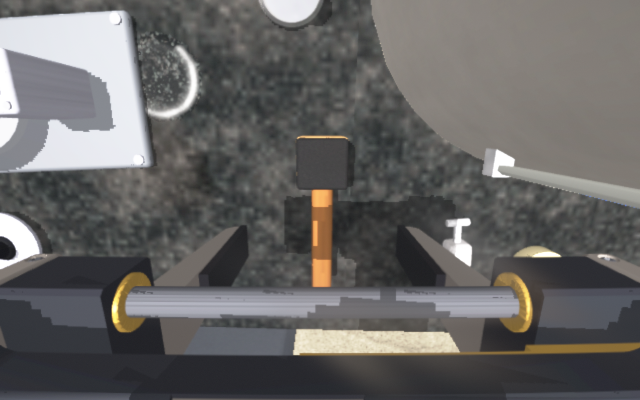

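The wrist view shows the handle centred between the fingers (column 322) and the head at (323,163), which matches the prediction. Descending.

>>> {"api": "carry_out", "payload": {"rows": [[[0,0,0.03,0],[0,0,0.03,0],[0,0,0.03,0],[0,0,0.02,0],[0,0,0.01,0],[0,0,0.005,0],[0,0,0,0],[0,0,0,0]]]}}

```text
time_s: 2.48
tool_pos: [0.4831, -0.1912, 0.0206]
tool_rot: [3.141, 0.038, 0.002]
contact_force: [0.7, -0.3, -0.2]
width: 1.0
finger_force: 0.0
```

>>> {"api": "carry_out", "payload": {"rows": [[[-0.001,-0.0015,0.002,0],[0,0,0,0],[0,0,0,0],[0,0,0,0],[0,0,0,0],[0,0,0,0],[0,0,0,0],[0,0,0,0],[0,0,0,0],[0,0,0,0]]], "jaw": 1, "newtons": 58}}

```text
time_s: 3.32
tool_pos: [0.4813, -0.1893, 0.0175]
tool_rot: [3.141, 0.039, -0.0]
contact_force: [-0.1, -0.4, 0.0]
width: 0.3
finger_force: 0.0
```

>>> {"api": "carry_out", "payload": {"rows": [[[0,0,0,0],[0,0,0,0],[0,0,0,0],[0,0,0,0]]]}}

```text
time_s: 3.65
tool_pos: [0.4813, -0.1893, 0.0175]
tool_rot: [-3.141, -0.039, 0.0]
contact_force: [0.1, 0.1, -0.1]
width: 0.214
finger_force: 58.0
```

>>> {"api": "carry_out", "payload": {"rows": [[[0,0,-0.015,0],[0,0,-0.03,0],[0,0,-0.035,0],[0,0,-0.035,0],[0,0,-0.03,0],[0,0,-0.015,0],[0.004,-0.014,0,0],[0.008,-0.028,0,0],[0.009,-0.032,0,0],[0.009,-0.032,0,0]]]}}

```text
time_s: 4.48
tool_pos: [0.508, -0.082, 0.1772]
tool_rot: [3.141, 0.036, -0.002]
contact_force: [0.4, 0.1, -2.5]
width: 0.214
finger_force: 58.0
```

>>> {"api": "carry_out", "payload": {"rows": [[[0.009,-0.032,0,0],[0.009,-0.032,0,0],[0.009,-0.032,0,0],[0.008,-0.028,0,0],[0.005,-0.0205,0,0],[0,0,0,0],[0,0,0,0],[0,0,0,0],[0,0,0,0]]]}}

```text
time_s: 5.23
tool_pos: [0.5446, 0.0611, 0.1771]
tool_rot: [3.14, 0.035, -0.002]
contact_force: [1.0, 0.1, -3.0]
width: 0.211
finger_force: 58.0
```

```bash
python3 - <<'E'
from h import *
c=snap('scene','s1')
im=cv2.imread('pics/s1.png');cv2.imwrite('pics/c4.png',cv2.resize(im[120:270,200:400],None,fx=4,fy=4,interpolation=cv2.INTER_CUBIC))
s=r.read_state();print(s['tool_pos'],s['tool_rot'],s['contact_force'])
E
```

```text
[0.54476971 0.06111151 0.17727122] [ 3.14056155e+00  3.50321029e-02 -1.22280111e-03] [ 0.00848685 -0.32625557 -3.29145953]
```

View pics/c4.png

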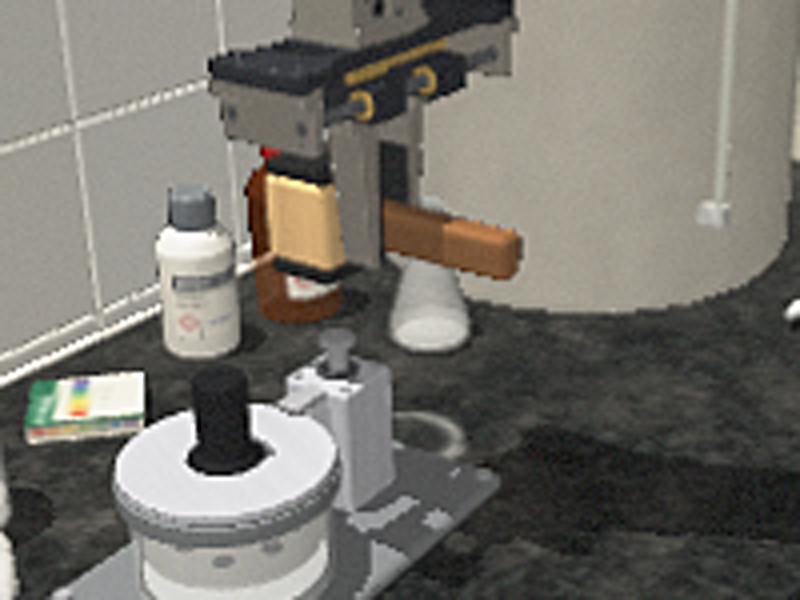

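The mallet is held level with its head (crop (305,220)) above the pin head at (337,345). The lid and knob are clear. Lowering onto the pin.

>>> {"api": "carry_out", "payload": {"rows": [[[0,-0.002,0.012,0],[0,0,0.014,0],[0,0,0.009,0],[0,0,0.004,0],[0,0,0.002,0],[0,0,0.002,0],[0,0,0.002,0],[0,0,0,0]]]}}

```text
time_s: 5.95
tool_pos: [0.5453, 0.0647, 0.1328]
tool_rot: [3.141, 0.039, 0.001]
contact_force: [-0.5, 0.3, -2.2]
width: 0.214
finger_force: 58.0
```

>>> {"api": "carry_out", "payload": {"rows": [[[0,0,0.002,0],[0,0,0.002,0],[0,0,0.001,0],[0,0,0,0]]]}}

```text
time_s: 6.28
tool_pos: [0.5455, 0.0649, 0.1278]
tool_rot: [-3.141, -0.039, -0.002]
contact_force: [-0.3, -1.0, 2.3]
width: 0.214
finger_force: 58.0
```

>>> {"api": "carry_out", "payload": {"rows": [[[0,0,0.001,0],[0,0,0.001,0],[0,0,0.001,0],[0,0,0,0]]]}}

```text
time_s: 6.62
tool_pos: [0.5455, 0.0649, 0.1246]
tool_rot: [-3.141, -0.039, -0.001]
contact_force: [-0.1, -1.1, 1.9]
width: 0.212
finger_force: 58.0
```

>>> {"api": "carry_out", "payload": {"rows": [[[0,0,0.001,0],[0,0,0.001,0],[0,0,0.001,0],[0,0,0,0]]]}}

```text
time_s: 6.95
tool_pos: [0.5455, 0.0649, 0.1232]
tool_rot: [3.141, 0.039, 0.002]
contact_force: [-5.3, -2.2, 16.0]
width: 0.213
finger_force: 58.0
```

>>> {"api": "carry_out", "payload": {"rows": [[[0,0,0.001,0],[0,0,0.001,0],[0,0,0,0]]]}}

```text
time_s: 7.2
tool_pos: [0.5455, 0.065, 0.123]
tool_rot: [3.14, 0.039, 0.002]
contact_force: [-11.4, -3.7, 30.5]
width: 0.213
finger_force: 58.0
```

>>> {"api": "carry_out", "payload": {"rows": [[[0,0,-0.005,0],[0,0,-0.012,0],[0,0,-0.018,0],[0,0,-0.015,0],[0,0,-0.007,0],[-0.004,0.0135,0,0],[-0.0085,0.026,0,0],[-0.0095,0.029,0,0],[-0.0095,0.029,0,0],[-0.0095,0.029,0,0]]]}}

```text
time_s: 8.03
tool_pos: [0.5061, -0.0636, 0.1758]
tool_rot: [-3.141, -0.04, 0.002]
contact_force: [1.0, -0.2, -2.7]
width: 0.216
finger_force: 58.0
```

>>> {"api": "carry_out", "payload": {"rows": [[[-0.0095,0.029,0,0],[-0.009,0.027,0,0],[-0.007,0.021,0,0],[-0.004,0.01,0.01,0],[0,0,0.03,0],[0,0,0.035,0],[0,0,0.03,0],[0,0,0.02,0],[0,0,0.01,0],[0,0,0,0]]]}}

```text
time_s: 8.87
tool_pos: [0.4779, -0.1489, 0.0387]
tool_rot: [-3.139, -0.041, 0.008]
contact_force: [-0.7, 0.0, -2.4]
width: 0.211
finger_force: 58.0
```

>>> {"api": "carry_out", "payload": {"rows": [[[0,0,0.009,0],[0,0,0.005,0],[0,0,0.003,0],[0,0,0.002,0],[0,0,0.001,0],[0,0,0,0],[0,0,0,0]]]}}

```text
time_s: 9.45
tool_pos: [0.4801, -0.1505, 0.022]
tool_rot: [3.141, 0.039, 0.001]
contact_force: [0.2, 0.2, -3.6]
width: 0.214
finger_force: 58.0
```

>>> {"api": "carry_out", "payload": {"rows": [[[0,0,0.002,0],[0,0,0.001,0],[0,0,0.001,0],[0,0,0,0],[0,0,0,0]]]}}

```text
time_s: 9.87
tool_pos: [0.4799, -0.1504, 0.0176]
tool_rot: [3.141, 0.039, 0.0]
contact_force: [0.5, -0.7, -2.6]
width: 0.214
finger_force: 58.0
```

>>> {"api": "carry_out", "payload": {"rows": [[[0,0,0.001,0],[0,0,0,0],[0,0,0,0]]]}}

```text
time_s: 10.12
tool_pos: [0.4799, -0.1504, 0.0175]
tool_rot: [3.141, 0.039, 0.0]
contact_force: [-3.7, 0.3, 7.5]
width: 0.213
finger_force: 58.0
```

Seated on the bench. Opening the gripper.

>>> {"api": "carry_out", "payload": {"rows": [[[0,0,0,0],[0,0,0,0],[0,0,0,0],[0,0,0,0],[0,0,0,0],[0,0,0,0],[0,0,0,0],[0,0,0,0],[0,0,0,0],[0,0,0,0]]], "jaw": 0}}

```text
time_s: 10.95
tool_pos: [0.4798, -0.1504, 0.0165]
tool_rot: [3.141, 0.039, -0.0]
contact_force: [0.1, -1.0, 0.5]
width: 0.914
finger_force: 0.0
```

>>> {"api": "carry_out", "payload": {"rows": [[[0,0,-0.01,0],[0,0,-0.025,0],[0,0,-0.035,0],[0,0,-0.038,0],[0,0,-0.038,0],[0,0,-0.03,0],[0,0,-0.014,0],[0,0,0,0]]]}}

```text
time_s: 11.62
tool_pos: [0.4821, -0.1509, 0.2112]
tool_rot: [3.138, 0.039, 0.012]
contact_force: [0.3, 0.2, -0.0]
width: 0.998
finger_force: 0.0
```

```bash
python3 - <<'E'
from h import *
c=snap('scene','s2');snap('top','t2')
im=cv2.imread('pics/s2.png');t=cv2.imread('pics/t2.png')
a=cv2.resize(im[180:270,225:415],(760,360),interpolation=cv2.INTER_CUBIC)
b=cv2.resize(t[150:270,200:440],(440,220),interpolation=cv2.INTER_CUBIC)
o=np.zeros((585,760,3),np.uint8);o[:360]=a;o[362:582,:440]=b
cv2.imwrite('pics/c5.png',o)
s=r.read_state();print(s['tool_pos'],s['tool_rot'],s['contact_force'],s['qpos'])
print('pin up/down in crop',(pix(c,[[.578,.0635,.118],[.578,.0635,.106]])-[225,180])*4)
E
```

```text
[ 0.47967059 -0.15042148  0.20705709] [3.14070148e+00 3.86704142e-02 1.43123131e-03] [ 0.12293481  0.32795168 -0.55054521] [ 0.479939    0.24778402 -0.28031946  1.95127171  0.08390561  0.95247051
 -1.38705712]
pin up/down in crop [[235.82228302  95.06759334]
 [236.78584842 113.18177282]]
```

View pics/c5.png

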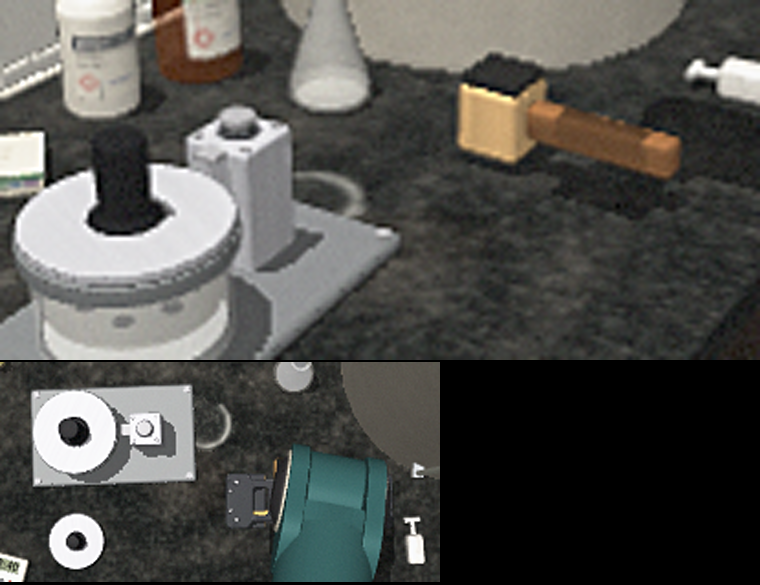

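The pin top, at crop (238,114), matches the fully-down prediction (237,113), and the bolt is drawn back. The mallet stands free on the bench at (500,110). Going to the knob.

>>> {"api": "carry_out", "payload": {"rows": [[[0.005,-0.0157,0,0],[0.01,-0.0313,0,0],[0.011,-0.0345,0,0],[0.011,-0.0345,0,0],[0.011,-0.0345,0,0],[0.011,-0.0345,0,0],[0.011,-0.0345,0,0],[0.011,-0.0345,0,0],[0.01,-0.0313,0,0],[0.0088,-0.0274,0,0]]]}}

```text
time_s: 12.55
tool_pos: [0.5708, 0.1671, 0.2043]
tool_rot: [3.141, 0.042, -0.006]
contact_force: [-0.3, 0.1, 0.6]
width: 0.999
finger_force: 0.0
```

>>> {"api": "carry_out", "payload": {"rows": [[[0,0,0,-0.115],[0,0,0,-0.115],[0,0,0,-0.115],[0,0,0,-0.115],[0,0,0,-0.115],[0,0,0,-0.115],[0,0,0,-0.115],[0,0,0,-0.115],[0,0,0,-0.115],[0,0,0,-0.115]]]}}

```text
time_s: 13.38
tool_pos: [0.5706, 0.1644, 0.2043]
tool_rot: [-2.608, -1.748, 0.006]
contact_force: [-0.4, -0.2, -0.3]
width: 1.001
finger_force: 0.0
```

>>> {"api": "carry_out", "payload": {"rows": [[[0,0,0,-0.115],[0,0,0,-0.115],[0,0,0,-0.115],[0,0,0,-0.111],[0,0,0,0],[0,0,0,0],[0,0,0,0]]]}}

```text
time_s: 13.97
tool_pos: [0.5713, 0.1645, 0.2054]
tool_rot: [-2.156, -2.283, 0.002]
contact_force: [0.4, -0.1, 0.0]
width: 0.996
finger_force: 0.0
```

```bash
python3 - <<'E'
from h import *
w=snap('wrist','w2');s=r.read_state();print(s['tool_pos'],s['tool_rot'],s['qpos'][6],s['contact_force'])
print(pix(w,[[.572,.165,.136],[.578,.0635,.106],[s['tool_pos'][0],s['tool_pos'][1],.136]]))
cv2.imwrite('pics/w2b.png',cv2.resize(cv2.imread('pics/w2.png'),(800,500)))
E
```

```text
[0.57150142 0.1645767  0.20580145] [-2.15578600e+00 -2.28412057e+00  1.69790690e-03] -0.588624676762495 [0.2246107  0.29148177 0.02331097]
[[323.30504367 211.36229915]
 [323.34502724 298.75843868]
 [322.68579101 211.81191473]]
```

View pics/w2.png

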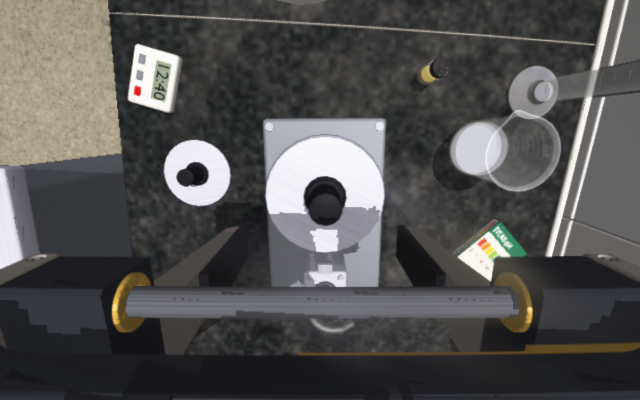

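The wrist view shows the knob centred near (325,208), with the lid disc spanning columns 266–384 and rows 134–253. That is about 1–2 px from the prediction, so I'll refine it.

```bash
python3 - <<'E'
from h import *
w=load('w2')
print(at(w,[(325,193.5)],.087),at(w,[(325,209)],.136))
R=cv2.Rodrigues(r.read_state()['tool_rot'])[0];print(R.T@(at(w,[(325,193.5)],.087)[0]-r.read_state()['tool_pos']));print(R)
E
```

```text
[[0.57349443 0.16988508 0.087     ]] [[0.57330394 0.16714283 0.136     ]]
[0.00520405 0.00245437 0.11879743]
[[-5.77614291e-02  9.98329544e-01 -1.31875799e-03]
 [ 9.98330401e-01  5.77611589e-02 -2.42041628e-04]
 [-1.65464318e-04 -1.33053687e-03 -9.99999101e-01]]
```

>>> {"api": "carry_out", "payload": {"rows": [[[0.002,0.0015,0.01,0],[0,0,0.02,0],[0,0,0.03,0],[0,0,0.025,0],[0,0,0.013,0],[0,0,0.006,0],[0,0,0.003,0],[0,0,0,0],[0,0,0,0]]]}}

```text
time_s: 14.77
tool_pos: [0.5741, 0.1673, 0.1007]
tool_rot: [2.153, 2.286, 0.003]
contact_force: [0.2, -0.1, -0.3]
width: 1.002
finger_force: 0.0
```

>>> {"api": "carry_out", "payload": {"rows": [[[0,0,0,0],[0,0,0,0],[0,0,0,0],[0,0,0,0],[0,0,0,0],[0,0,0,0],[0,0,0,0],[0,0,0,0],[0,0,0,0],[0,0,0,0]]], "jaw": 1, "newtons": 55}}

```text
time_s: 15.6
tool_pos: [0.5735, 0.1668, 0.0996]
tool_rot: [2.154, 2.287, 0.001]
contact_force: [1.2, -0.2, 0.1]
width: 0.317
finger_force: 55.0
```

>>> {"api": "carry_out", "payload": {"rows": [[[0,0,0,0],[0,0,0,0]]]}}

```text
time_s: 15.77
tool_pos: [0.5735, 0.1668, 0.0996]
tool_rot: [2.154, 2.287, 0.0]
contact_force: [-0.3, 0.3, 0.0]
width: 0.319
finger_force: 55.0
```

>>> {"api": "carry_out", "payload": {"rows": [[[0,0,-0.001,0],[0,0,-0.001,0],[0,0,-0.001,0],[0,0,0,0],[0,0,0,0]]]}}

```text
time_s: 16.18
tool_pos: [0.5723, 0.1663, 0.1013]
tool_rot: [-2.153, -2.286, 0.003]
contact_force: [1.8, 0.6, -16.1]
width: 0.319
finger_force: 55.0
```

>>> {"api": "carry_out", "payload": {"rows": [[[0,0,-0.001,0],[0,0,-0.001,0],[0,0,-0.001,0],[0,0,0,0],[0,0,0,0]]]}}

```text
time_s: 16.6
tool_pos: [0.5743, 0.1675, 0.1079]
tool_rot: [2.152, 2.286, 0.003]
contact_force: [-2.0, -0.7, 7.0]
width: 0.318
finger_force: 55.0
```

The seal broke: the pull peaked at about 16 N and the force has now reversed. Raising to an 18 mm gap.

>>> {"api": "carry_out", "payload": {"rows": [[[0,0,-0.001,0],[0,0,-0.002,0],[0,0,-0.002,0],[0,0,-0.002,0],[0,0,-0.002,0],[0,0,-0.002,0],[0,0,-0.001,0],[0,0,0,0],[0,0,0,0],[0,0,0,0]]]}}

```text
time_s: 17.43
tool_pos: [0.5732, 0.1667, 0.1174]
tool_rot: [-2.154, -2.287, 0.0]
contact_force: [-0.3, 0.3, -3.5]
width: 0.318
finger_force: 55.0
```

```bash
python3 - <<'E'
from h import *
s=r.read_state();print(s['tool_pos'],s['tool_rot'],s['contact_force'],s['wrist_torque'])
snap('scene','s3');im=cv2.imread('pics/s3.png')
cv2.imwrite('pics/c6.png',cv2.resize(im[170:290,200:360],None,fx=5,fy=5,interpolation=cv2.INTER_CUBIC))
E
```

```text
[0.57317098 0.16670787 0.11740036] [-2.15388554e+00 -2.28686959e+00  4.40173678e-04] [-0.27415649  0.2810468  -3.48320049] [-0.0709603  -0.08049083 -0.00077569]
```

View pics/c6.png

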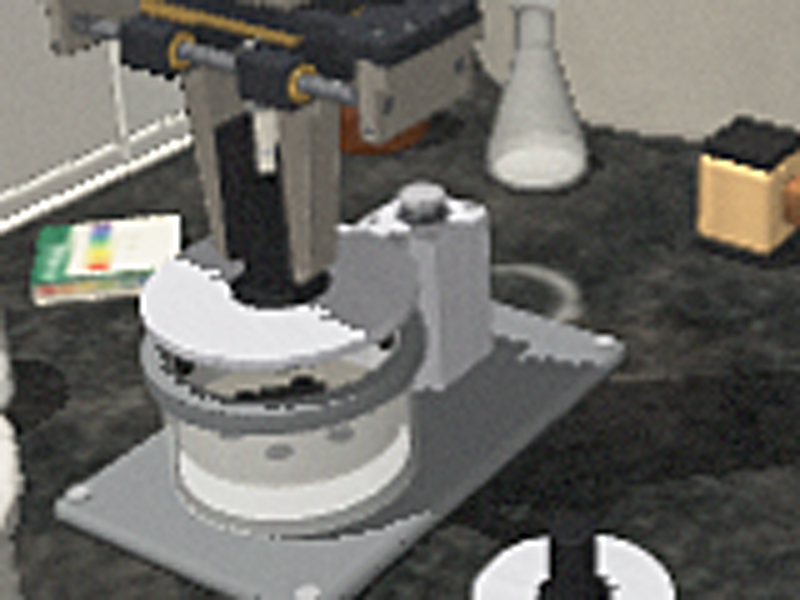

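The lid hangs level over the mouth with an even gap (lid's left edge at crop (143,320), flange at (143,350)). The pin is still down. One numeric check of the gap before handing in.

```bash
python3 - <<'E'
from h import *
c=load('s3');a=np.linspace(0,2*np.pi,360)
def ext(z,R,o=(.573,.1655)):
    p=(pix(c,np.c_[o[0]+R*np.cos(a),o[1]+R*np.sin(a),np.full(360,z)])-[200,170])*5
    return 'L',p[p[:,0].argmin()].round(),'R',p[p[:,0].argmax()].round(),'bottom',p[p[:,1].argmax()].round()
print('lid under @18',ext(.098,.06));print('lid under @15',ext(.095,.06));print('flange top',ext(.08,.062))
E
```

```text
lid under @18 ('L', array([137., 314.]), 'R', array([416., 291.]), 'bottom', array([254., 372.]))
lid under @15 ('L', array([138., 320.]), 'R', array([416., 297.]), 'bottom', array([254., 378.]))
flange top ('L', array([137., 350.]), 'R', array([423., 326.]), 'bottom', array([257., 412.]))
```

```bash
python3 -c "
from workcell import r
print(r.job_done())"
```

```text
the job is handed in; nothing more can be done
None
```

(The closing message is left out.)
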